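Weigh the lapping plate from the granite

TASK

Check the wear of the flat aluminium lapping plate by putting it on the bench balance. It lies between two guide strips on the black granite block where fingers cannot get beside it, so first slide it out over the open front edge of the granite until its end overhangs well (without letting it fall), then grip it there, lift it off, and set it down flat and roughly centred on the round pan, without dropping it, so that it rests freely on the pan. Leave the ring gauge, the orange ebonite blank and the clear pen where they are.

Things in the scene. Friction and masses are not known exactly. Their poses are not given: they have to be found in the camera images.
- lap_plate: flat bare aluminium plate 130 x 54 x 6 mm with faint cross lines on top, about 0.1 to 0.17 kg, loose. Origin: centre of its underside; x along its 130 mm length (+x points away from the open front edge of the granite), y along its width, z up. It starts flat on the granite in the channel between the guide strips, wholly inside the edge, nearly parallel to the channel
- plate_front (a point): middle of the plate's front end, at its underside: the end (65 mm from the plate's centre, at its -x) nearest the granite's front edge
- plate_back (a point): middle of the plate's back end, at its underside (65 mm from the centre at its +x): the end to push against
- granite: black granite block 220 (x) x 190 (y) x 50 mm high, fixed. Origin: centre of its underside on the desk; x along the channel, pointing away from the front edge (the front edge is the side turned roughly to the robot), z up. Top at 50 mm. Two fixed steel guide strips, each 12 mm wide, 9 mm high and 216 mm long, run along x on its top, 61 mm apart inside, centred on y = 0, so the plate has 3.5 mm play each side; the channel is open at both ends
- granite_edge (a point): middle of the granite's front top edge, in line with the channel (at -110 mm x, 50 mm height in the granite's frame; same axes as the granite)
- balance: white bench balance, fixed: body 210 (x) x 170 (y) mm, its top at 40 mm, with a dark display strip up to 44 mm high along its -x side, which is turned roughly to the robot; above it on a 40 mm wide stalk a round steel pan. Origin: centre of its underside, straight below the pan's centre; z up
- pan (a point): centre of the top face of the balance's round pan: 100 mm diameter, 4 mm thick, top 70 mm above the desk, so there are 22 mm or more of free space below the pan's rim. The pan does not move
- ring_gauge: bystander: chrome steel ring 44 mm outside, 14 mm high, loose, lying on the granite beside the guide strips. Origin: centre of its underside
- ebonite: bystander: orange ebonite rod 22 mm thick, 140 mm long, on a small wooden rest on the desk, 34 mm high overall, loose. Origin: centre of its underside
- pen: bystander: clear acrylic pen 130 mm long, 17 mm thick, lying loose on the desk. Origin: centre of its underside

How it is judged (in metres and radians):
On the way, in this order (a step that is already met when the one before it is completed fails the run):
1. the plate lies flat on the granite with its front end at least 25 mm out over the front edge (x of plate_front in the frame of granite_edge below -0.025 m and z of lap_plate in the frame of granite_edge between -0.003 and 0.003 m and angle between lap_plate's own z axis and vertical below 0.06 rad and contact force between lap_plate and granite above 0.1 N), for 0.2 s.
2. the plate is held in the fingers, lifted clear of the granite (contact force between lap_plate and the fingers above 0.5 N and z of lap_plate in the frame of granite_edge above 0.015 m and contact force between lap_plate and granite below 0.05 N), for 0.2 s.
At the end, for the whole second after the job is handed in: The plate rests at rest and flat (within 0.06 rad) on the balance's pan, its centre within 35 mm of the pan's centre horizontally and its underside within 4 mm of the pan's top, released by the fingers (horizontal distance between lap_plate and pan below 0.035 m and z of lap_plate in the frame of pan between -0.004 and 0.004 m and angle between lap_plate's own z axis and vertical below 0.06 rad and contact force between lap_plate and balance above 0.4 N and contact force between lap_plate and the fingers below 0.05 N and linear speed of lap_plate below 0.02 m/s and angular speed of lap_plate below 0.1 rad/s); the robot touches nothing.
It fails at once if the plate falls to the desk (its centre below 30 mm) (height (world z) of lap_plate below 0.03 m).
It fails at once if the plate is let go over the pan with its centre more than 20 mm above the pan (horizontal distance between lap_plate and pan below 0.08 m and z of lap_plate in the frame of pan above 0.02 m and contact force between lap_plate and the fingers below 0.02 N).
It fails at once if the ring gauge, the ebonite blank or the pen is moved more than 25 mm (distance of any of ring_gauge, ebonite, pen from where it was at the start of the episode above 0.025 m).
It also fails if it takes over 56 s, if anything falls off the work surface, if the arm or the gripper's body presses on something with over 40 N, if the wrist force passes 120 N, or if a joint passes its speed limit or range.

ROBOT

A 6-joint arm with a two-finger parallel gripper is mounted at the origin on the work surface. World frame = base frame: x ahead of the robot, y to its left, z up, the work surface at z = 0. Lengths are in m, angles in degrees, forces in N, time in s.
With the tool pointing down it reaches from about 0.3 to 0.75 m from the base axis. Payload 8.5 kg.
Tool frame: the origin (TCP) lies at the very end of the fingers, on their centre line; the grasp point (between the pads) lies 19 mm behind it (env.grip_depth is the z of the grasp point in the tool frame, in m); z points along the fingers, y is the direction in which the jaws open and shut (so a half turn about z gives the same grasp; the last joint's range is limited). The gripper opens to 85 mm and grips with 20 to 120 N. Pads are 22 mm wide; open, the fingers measure 114 mm over their backs; the gripper's body (76 mm by 85 mm) begins 54 mm behind the grasp point. The pads swing forward as they close: fully open they stand 13 mm farther back than shut.
Start: joints at [-78.799, 21.807, 74.336, -0, 83.858, -12.336], TCP at [0.22, -0.504, 0.192] pointing down, gripper open.
Joint ranges: [-178.18, 178.18], [-50.72, 133.34], [12.68, 142.11], [-81.47, 261.47], [9.98, 163.14], [-165.26, 165.26]. Speed limits (degrees/s): [136.94, 136.94, 180, 180, 180, 180].

INTERFACE

Orientations are given as a 3x3 rotation matrix whose columns are the frame's x, y, z axes.
In Python, from rig import env gives the robot as it stands.
- The arm moves only by the tool apply_moves, never from a script. Its argument "plan" is a list of rows, each an object of numbers: "tx", "ty", "tz": the shift along the world's x, y, z in mm; "rx", "ry", "rz": the turn, a rotation vector about the world's x, y, z in rad; "jaw": the opening, from -1 (shut) to 1 (fully open). A call has 1 to 12 rows; each row is the pose to reach, as a shift and turn from the pose measured when the call began; what a row does not reach only later rows make up. A row lasts 1/10 s, in which the tool goes at most 50 mm and 8.59 degrees, less where a joint would pass 70% of its speed; a pose out of reach is approached as far as the arm can. A call with a gripper value outside its range is refused whole. The fingers move at their own pace and stop on an object; "grip_force" is the grip in N (left out, the last holds). Time passes only in rows, so rows that repeat a pose let the fingers close. It gives the time, the measured TCP pose, the force and the opening at its end, in the units of the state.
- env.observe(): the state, without advancing time (a new reading comes with each control period).
- env.get_image(name): name is "scene" or "top" or "wrist"; returns a dict with "image" (384x512x3 uint8, red, green, blue), "intrinsics" (3x3 intrinsics, pixels), "k1" (the pictures are not rectified: a ray, as slopes to the right and down, at radius r is drawn at 1 + k1 r^2 times it, then the intrinsics apply), "world_from_camera" (4x4, takes a point from camera to world coordinates). Camera axes: x right, y up, looking along -z (the intrinsics and any distortion apply to the point x, -y, -z); pixel columns grow to the right and rows downward; lengths in m; the calibration is good to about 2 mm. A picture is of the moment at which its call begins. There is no depth.
- env.close_job(): hands the job in, once; it reports no verdict.
The state is a dict: "time_s": time; "q": joint angles; "qvel": joint speeds; "joint_efforts": joint torques, N m; "position": TCP position; "tool_rot": TCP orientation; "ft_force": force on the tool from outside, world axes, zero at the start; "wrist_torque": the same for the moment, N m; "grip_width": finger opening in m.
Only numpy, scipy, OpenCV 4.12 (cv2) and the standard library are available. Lean on these libraries where they do the work, as an engineer would, in place of code of your own. Each camera call takes 0.05 s, during which the arm holds its last target.

## Working session

There is one attempt and no reset: what is moved stays moved. The work goes in short steps, Python scripts to look and compute and a tool call to move; the robot and the scene stay as the last step left them, time stands still between calls to the robot, and variables do not carry over. Pictures are saved under pics/ and viewed, and the job is handed in when it is done.

Besides the shell and the picture viewer there is one more tool, called after "Request:" as name(argument=value, ...), one argument or row to a line, values as JSON. apply_moves: Moves the arm, as the interface text tells. Its arguments: {"type":"object","properties":{"plan":{"type":"array","items":{"type":"object","properties":{"tx":{"type":"number"},"ty":{"type":"number"},"tz":{"type":"number"},"rx":{"type":"number"},"ry":{"type":"number"},"rz":{"type":"number"},"jaw":{"type":"number"}}}},"grip_force":{"type":"number"}},"required":["plan"]}

```bash
ls; mkdir -p pics; cat > h.py <<'E'
import numpy as np, cv2, json
from rig import env
def snap(name,fn):
    d=env.get_image(name); cv2.imwrite('pics/'+fn+'.png',d['image'][:,:,::-1]); 
    np.savez('pics/'+fn+'.npz',K=d['intrinsics'],k1=d['k1'],T=d['world_from_camera']); return d
def load(fn):
    z=np.load('pics/'+fn+'.npz'); return z['K'],float(z['k1']),z['T']
def ray(fn,px):
    K,k1,T=load(fn); p=cv2.undistortPoints(np.array([[px]],float),K,np.array([k1,0,0,0,0.]))[0,0]
    d=T[:3,:3]@np.array([p[0],-p[1],-1.]); return T[:3,3],d
def onz(fn,px,z):
    o,d=ray(fn,px); return o+d*(z-o[2])/d[2]
def proj(fn,P):
    K,k1,T=load(fn); c=T[:3,:3].T@(np.array(P)-T[:3,3]); c=np.array([c[0],-c[1],-c[2]])
    return cv2.projectPoints(c.reshape(1,1,3),np.zeros(3),np.zeros(3),K,np.array([k1,0,0,0,0.]))[0][0,0]
E
python3 - <<'E'
from h import *
for n in ['scene','top','wrist']:
    d=snap(n,n+'0'); print(n,d['k1'],d['world_from_camera'][:3,3].round(3))
s=env.observe(); print(s['time_s'],s['position'],s['tool_rot'],s['grip_width'],s['ft_force'])
E
```

```text
pics
scene -0.11012069204133956 [1.289 0.045 0.64 ]
top 0.02024089622135873 [0.41  0.027 1.265]
wrist 0.017193889720375662 [ 0.286 -0.475  0.373]
0.15 [ 0.21958897 -0.50397191  0.19167675] [[ 9.16796702e-01  3.99354189e-01 -1.96721168e-04]
 [ 3.99354166e-01 -9.16796132e-01  1.05027858e-03]
 [ 2.39079944e-04 -1.04145335e-03 -9.99999429e-01]] 0.08545198708670991 [-0.26072615  0.62046688  0.02708028]
```

View pics/scene0.png

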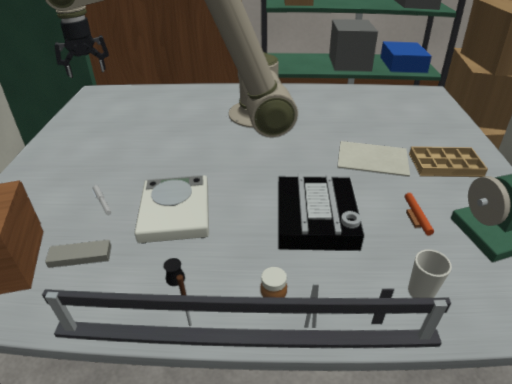

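View pics/top0.png

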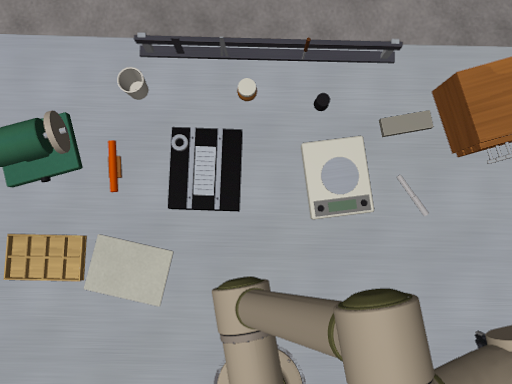

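View pics/wrist0.png

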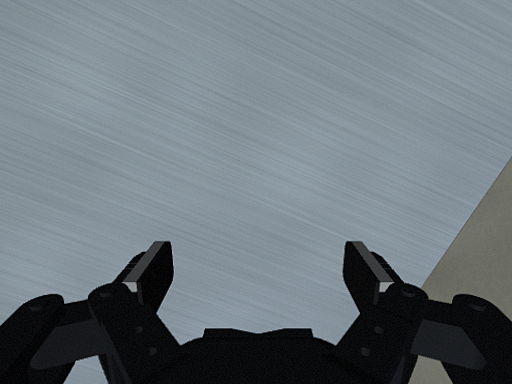

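The top view shows the granite around (205,168), the plate at about (205,170), the ring at (180,142) and the pan at (340,175). I'll zoom in on these to measure them.

```bash
python3 - <<'E'
from h import *
im=cv2.imread('pics/top0.png')
a=cv2.resize(im[115:225,155:385],None,fx=3.4,fy=3.4,interpolation=cv2.INTER_CUBIC); cv2.imwrite('pics/z1.png',a)
b=cv2.resize(cv2.imread('pics/scene0.png')[165:255,265:370],None,fx=6,fy=6,interpolation=cv2.INTER_CUBIC); cv2.imwrite('pics/z2.png',b)
E
```

```text
(no output)
```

View pics/z1.png

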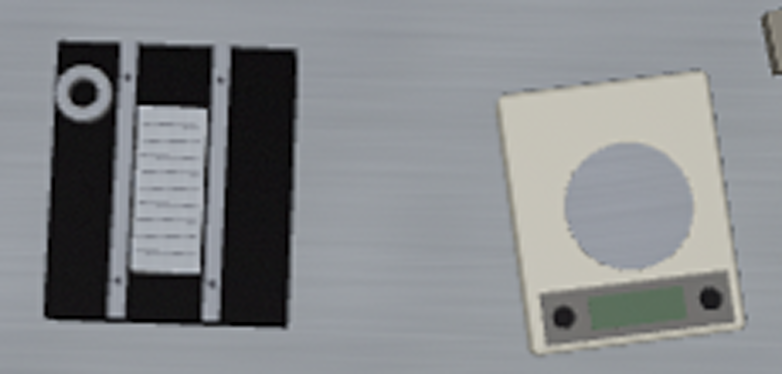

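View pics/z2.png

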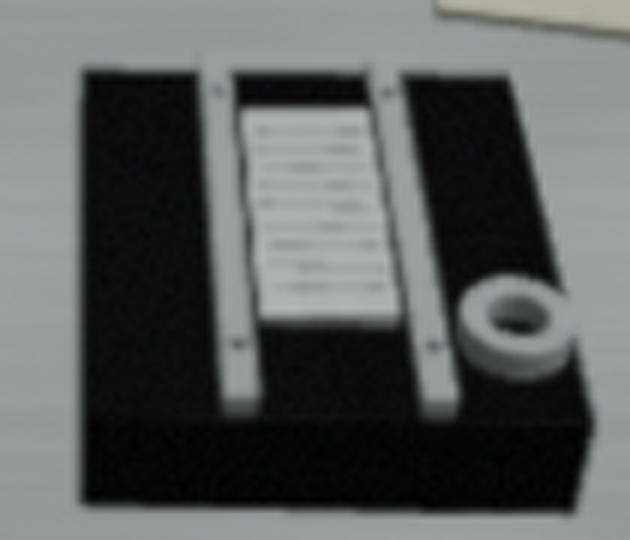

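```bash
python3 - <<'E'
from h import *
f=lambda u,v:((u+.5)/3.4-.5+155,(v+.5)/3.4-.5+115)
g=lambda u,v:((u+.5)/6-.5+265,(v+.5)/6-.5+165)
print('granite top corners z.05')
for c in [(58,41),(298,48),(288,327),(44,318)]: print(onz('top0',f(*c),.05).round(4))
print('plate corners z.056')
P=[onz('top0',f(*c),.056) for c in [(138,106),(208,108),(200,275),(131,271)]]
for p in P: print(p.round(4))
print('C',np.mean(P,0).round(4),'back',((P[0]+P[1])/2).round(4),'front',((P[2]+P[3])/2).round(4))
print('scene plate'); 
P=[onz('scene0',g(*c),.056) for c in [(262,319),(400,318),(368,108),(241,108)]]
for p in P: print(p.round(4))
print('C',np.mean(P,0).round(4))
print('scene granite')
for c in [(83,420),(592,425),(508,76),(84,70)]: print(onz('scene0',g(*c),.05).round(4))
print('strips .059')
for c in [(121,43),(138,43),(211,46),(230,46),(107,317),(124,317),(202,320),(219,320)]: print(onz('top0',f(*c),.059).round(4))
print('ring top',onz('top0',f(84,93),.064))
im=cv2.imread('pics/top0.png')
print('pan',onz('top0',f(629,205),.07))
print('balance top corners'); 
for c in [(500,95),(706,70),(745,328),(533,355)]: print(onz('top0',f(*c),.04).round(4))
s=env.observe();print(s['q'])
E
```

```text
granite top corners z.05
[0.6851 0.2543 0.05  ]
[0.6845 0.0643 0.05  ]
[0.4636 0.0659 0.05  ]
[0.4658 0.2554 0.05  ]
plate corners z.056
[0.6335 0.1883 0.056 ]
[0.6334 0.1334 0.056 ]
[0.5019 0.1351 0.056 ]
[0.5037 0.1886 0.056 ]
C [0.5681 0.1613 0.056 ] back [0.6334 0.1608 0.056 ] front [0.5028 0.1619 0.056 ]
scene plate
[0.6358 0.1322 0.056 ]
[0.6343 0.1849 0.056 ]
[0.5003 0.187  0.056 ]
[0.5013 0.1327 0.056 ]
C [0.5679 0.1592 0.056 ]
scene granite
[0.6855 0.0638 0.05  ]
[0.6853 0.2502 0.05  ]
[0.4674 0.253  0.05  ]
[0.4665 0.0663 0.05  ]
strips .059
[0.6828 0.2031 0.059 ]
[0.6831 0.1898 0.059 ]
[0.6822 0.1324 0.059 ]
[0.6826 0.1175 0.059 ]
[0.4674 0.2053 0.059 ]
[0.4677 0.1922 0.059 ]
[0.4669 0.132  0.059 ]
[0.4673 0.1189 0.059 ]
ring top [0.64119818 0.229627   0.064     ]
pan [ 0.56335332 -0.19481371  0.07      ]
balance top corners
[ 0.6528 -0.0972  0.04  ]
[ 0.6772 -0.261   0.04  ]
[ 0.4724 -0.2917  0.04  ]
[ 0.4471 -0.126   0.04  ]
[-7.87984002e+01  2.18309107e+01  7.43727807e+01  6.37083523e-04
  8.38575284e+01 -1.23362870e+01]
```

Both views agree:

| Item | Position (m) |
|---|---|
| Plate centre | about (0.568, 0.160) |
| Plate back end | x ≈ 0.634 |
| Granite front edge | x ≈ 0.466 |
| Channel centre | y ≈ 0.161 |
| Pan | (0.563, −0.195) |

The sizes match the spec: granite 219×190, plate 131×54. Next I'll move behind the plate with the fingers shut.

Request:
apply_moves(
  plan=[
    {"tx": 35,"ty": 35,"rz": -0.1,"jaw": -1},
    {"tx": 68,"ty": 75,"rz": -0.2,"jaw": -1},
    {"tx": 445,"ty": 665,"tz": -20,"rz": -0.411,"jaw": -1},
    {"tx": 445,"ty": 665,"tz": -20,"rz": -0.411,"jaw": -1},
    {"tx": 445,"ty": 665,"tz": -20,"rz": -0.411,"jaw": -1},
    {"tx": 445,"ty": 665,"tz": -20,"rz": -0.411,"jaw": -1},
    {"tx": 445,"ty": 665,"tz": -20,"rz": -0.411,"jaw": -1},
    {"tx": 445,"ty": 665,"tz": -20,"rz": -0.411,"jaw": -1},
    {"tx": 445,"ty": 665,"tz": -20,"rz": -0.411,"jaw": -1},
    {"tx": 445,"ty": 665,"tz": -20,"rz": -0.411,"jaw": -1},
    {"tx": 445,"ty": 665,"tz": -20,"rz": -0.411,"jaw": -1},
    {"tx": 445,"ty": 665,"tz": -20,"rz": -0.411,"jaw": -1},
  ],
)

```text
validation failed for argument at $.pl...
```

The call was rejected and the message is cut off at "$.pl". I'll check that no time passed, then try a minimal call to see which format is accepted.

Request:
apply_moves(
  plan=[
    {"tx": 35,"ty": 35,"tz": 0,"rx": 0,"ry": 0,"rz": -0.1,"jaw": -1},
  ],
)

```text
time_s: 0.25
position: [0.2525, -0.4714, 0.1908]
tool_rot: [[0.954, 0.3, -0.001], [0.3, -0.954, 0.001], [-0.001, -0.001, -1.0]]
ft_force: [1.8, -0.1, 0.1]
grip_width: 0.0732
```

```bash
python3 - <<'E'
from h import *
s=env.observe(); print(s['time_s'],s['position'],s['grip_width'])
E
```

```text
0.25 [ 0.25248563 -0.47139312  0.19081049] 0.07316412496561787
```

The call with every field given works, and the refused call used no time. I'll give full rows from here.

Request:
apply_moves(
  plan=[
    {"tx": 30,"ty": 40,"tz": 0,"rx": 0,"ry": 0,"rz": -0.1,"jaw": -1},
    {"tx": 60,"ty": 80,"tz": 0,"rx": 0,"ry": 0,"rz": -0.2,"jaw": -1},
    {"tx": 90,"ty": 120,"tz": 0,"rx": 0,"ry": 0,"rz": -0.305,"jaw": -1},
    {"tx": 120,"ty": 160,"tz": 0,"rx": 0,"ry": 0,"rz": -0.305,"jaw": -1},
    {"tx": 150,"ty": 200,"tz": 0,"rx": 0,"ry": 0,"rz": -0.305,"jaw": -1},
    {"tx": 180,"ty": 240,"tz": 0,"rx": 0,"ry": 0,"rz": -0.305,"jaw": -1},
    {"tx": 210,"ty": 280,"tz": 0,"rx": 0,"ry": 0,"rz": -0.305,"jaw": -1},
    {"tx": 240,"ty": 320,"tz": 0,"rx": 0,"ry": 0,"rz": -0.305,"jaw": -1},
    {"tx": 270,"ty": 360,"tz": 0,"rx": 0,"ry": 0,"rz": -0.305,"jaw": -1},
    {"tx": 300,"ty": 400,"tz": 0,"rx": 0,"ry": 0,"rz": -0.305,"jaw": -1},
    {"tx": 325,"ty": 440,"tz": 0,"rx": 0,"ry": 0,"rz": -0.305,"jaw": -1},
    {"tx": 340,"ty": 470,"tz": 0,"rx": 0,"ry": 0,"rz": -0.305,"jaw": -1},
  ],
)

```text
time_s: 1.45
position: [0.5935, 0.0013, 0.1902]
tool_rot: [[1.0, 0.001, -0.001], [0.001, -1.0, 0.002], [-0.001, -0.002, -1.0]]
ft_force: [0.2, -1.0, -0.6]
grip_width: 0.0003
```

Request:
apply_moves(
  plan=[
    {"tx": 20,"ty": 40,"tz": 0,"rx": 0,"ry": 0,"rz": 0,"jaw": -1},
    {"tx": 40,"ty": 80,"tz": -10,"rx": 0,"ry": 0,"rz": 0,"jaw": -1},
    {"tx": 58,"ty": 120,"tz": -30,"rx": 0,"ry": 0,"rz": 0,"jaw": -1},
    {"tx": 68,"ty": 150,"tz": -60,"rx": 0,"ry": 0,"rz": 0,"jaw": -1},
    {"tx": 70,"ty": 160,"tz": -90,"rx": 0,"ry": 0,"rz": 0,"jaw": -1},
    {"tx": 70,"ty": 160,"tz": -90,"rx": 0,"ry": 0,"rz": 0,"jaw": -1},
    {"tx": 70,"ty": 160,"tz": -90,"rx": 0,"ry": 0,"rz": 0,"jaw": -1},
  ],
)

```text
time_s: 2.15
position: [0.6636, 0.1608, 0.1007]
tool_rot: [[1.0, 0.001, -0.002], [0.001, -1.0, 0.001], [-0.002, -0.001, -1.0]]
ft_force: [-0.3, 0.4, 1.2]
grip_width: -0.0
```

```bash
python3 - <<'E'
from h import *
for n in ['scene','wrist']: snap(n,n+'1')
s=env.observe(); p=s['position'];print(s['time_s'],p)
print(proj('wrist1',p),proj('scene1',p))
a=cv2.imread('pics/wrist1.png');b=cv2.resize(cv2.imread('pics/scene1.png')[120:260,255:385],None,fx=3,fy=3,interpolation=cv2.INTER_CUBIC)
b=cv2.resize(b,(356,384));cv2.imwrite('pics/z3.png',cv2.resize(np.hstack([a,b]),(800,354)))
E
```

```text
2.25 [0.66440192 0.16029743 0.10247254]
[258.06559031 221.23387808] [323.79065622 210.678576  ]
```

View pics/z3.png

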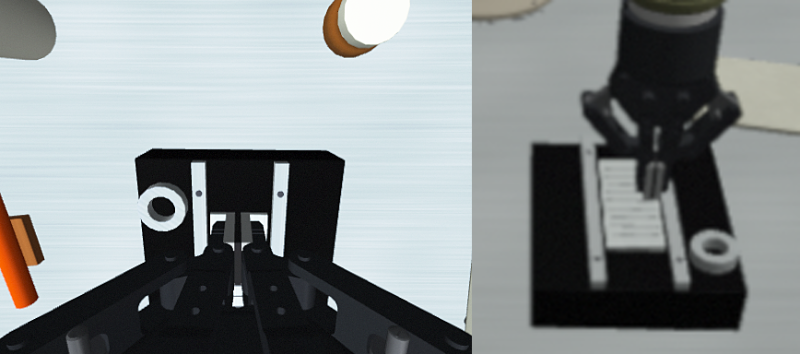

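```bash
python3 - <<'E'
from h import *
a=cv2.imread('pics/wrist1.png')
cv2.imwrite('pics/z4.png',cv2.resize(a[150:280,190:330],None,fx=5,fy=4.5,interpolation=cv2.INTER_CUBIC))
for px in [(232,229),(286,231)]: print(onz('wrist1',px,.056))
print(proj('wrist1',[.634,.161,.056]),proj('wrist1',[.665,.161,.053]),proj('wrist1',[.654,.161,.053]))
E
```

```text
[0.63870006 0.18241786 0.056     ]
[0.63692056 0.13648171 0.056     ]
[257.20031547 234.11754747] [257.22106215 198.42462277] [257.21711262 210.85236333]
```

View pics/z4.png

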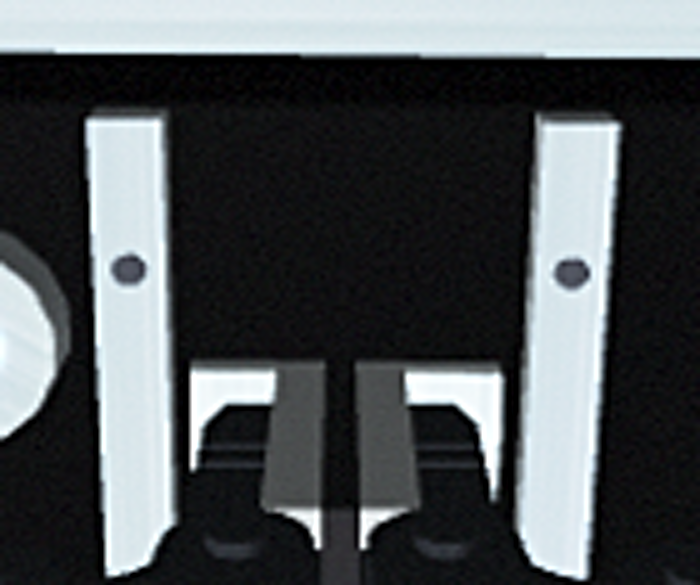

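The plate's back end is at wrist row 231, which puts it at x ≈ 0.636, clear of the finger (front face ≈ 0.653). I'll go down into the channel.

Request:
apply_moves(
  plan=[
    {"tx": 0,"ty": 0,"tz": -15,"rx": 0,"ry": 0,"rz": 0,"jaw": -1},
    {"tx": 0,"ty": 0,"tz": -30,"rx": 0,"ry": 0,"rz": 0,"jaw": -1},
    {"tx": 0,"ty": 0,"tz": -40,"rx": 0,"ry": 0,"rz": 0,"jaw": -1},
    {"tx": 0,"ty": 0,"tz": -46,"rx": 0,"ry": 0,"rz": 0,"jaw": -1},
    {"tx": 0,"ty": 0,"tz": -48,"rx": 0,"ry": 0,"rz": 0,"jaw": -1},
    {"tx": 0,"ty": 0,"tz": -48,"rx": 0,"ry": 0,"rz": 0,"jaw": -1},
  ],
)

```text
time_s: 2.85
position: [0.6646, 0.1601, 0.055]
tool_rot: [[1.0, -0.0, 0.003], [-0.0, -1.0, 0.002], [0.003, -0.002, -1.0]]
ft_force: [0.4, 0.4, 0.1]
grip_width: -0.0003
```

```bash
python3 - <<'E'
from h import *
for i in range(4):
    s=env.observe(); print(s['position'].round(4),s['ft_force'].round(1)); env.get_image('wrist')
E
```

```text
[0.6646 0.1601 0.055 ] [0.4 0.4 0.1]
[0.6647 0.1602 0.0552] [ 0.  -0.   0.7]
[0.6648 0.1603 0.0552] [-0.2  0.3 -0.9]
[0.6647 0.1603 0.0552] [-0.3  0.4 -0.6]
```

Request:
apply_moves(
  plan=[
    {"tx": 0,"ty": 1,"tz": -2.5,"rx": 0,"ry": 0,"rz": 0,"jaw": -1},
    {"tx": -6,"ty": 1,"tz": -2.5,"rx": 0,"ry": 0,"rz": 0,"jaw": -1},
    {"tx": -12,"ty": 1,"tz": -2.5,"rx": 0,"ry": 0,"rz": 0,"jaw": -1},
    {"tx": -16,"ty": 1,"tz": -2.5,"rx": 0,"ry": 0,"rz": 0,"jaw": -1},
    {"tx": -20,"ty": 1,"tz": -2.5,"rx": 0,"ry": 0,"rz": 0,"jaw": -1},
    {"tx": -24,"ty": 1,"tz": -2.5,"rx": 0,"ry": 0,"rz": 0,"jaw": -1},
    {"tx": -28,"ty": 1,"tz": -2.5,"rx": 0,"ry": 0,"rz": 0,"jaw": -1},
    {"tx": -32,"ty": 1,"tz": -2.5,"rx": 0,"ry": 0,"rz": 0,"jaw": -1},
    {"tx": -36,"ty": 1,"tz": -2.5,"rx": 0,"ry": 0,"rz": 0,"jaw": -1},
    {"tx": -40,"ty": 1,"tz": -2.5,"rx": 0,"ry": 0,"rz": 0,"jaw": -1},
  ],
)

```text
time_s: 4.05
position: [0.6243, 0.1613, 0.0526]
tool_rot: [[1.0, 0.0, 0.003], [0.0, -1.0, 0.002], [0.003, -0.002, -1.0]]
ft_force: [-0.5, 0.1, 0.5]
grip_width: 0.0
```

```bash
python3 - <<'E'
from h import *
for n in ['top','scene']: snap(n,n+'2')
s=env.observe(); print(s['time_s'],s['position'].round(4),s['ft_force'].round(1))
a=cv2.resize(cv2.imread('pics/top2.png')[115:225,155:255],(500,550),interpolation=cv2.INTER_CUBIC);cv2.imwrite('pics/z5.png',a)
E
```

```text
4.15 [0.6242 0.1613 0.0526] [ 0.1  0.3 -0.4]
```

View pics/z5.png

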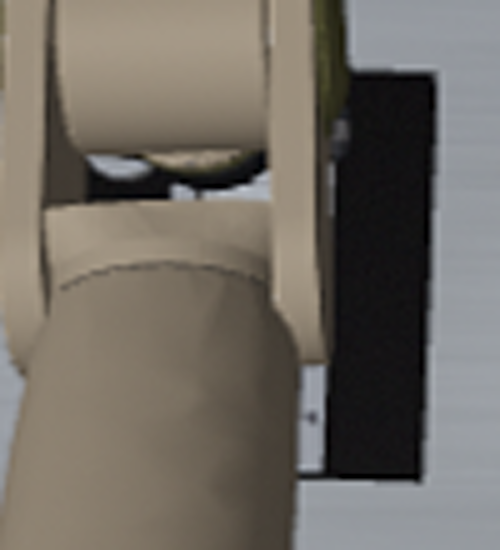

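View pics/scene2.png

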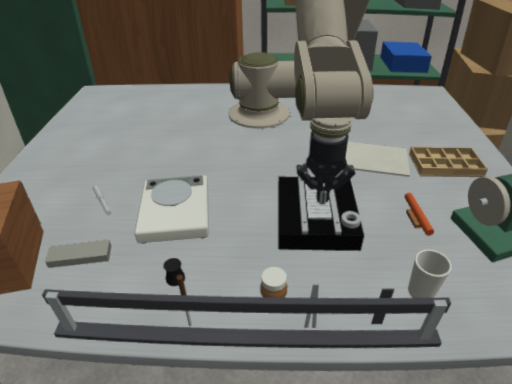

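The arm hides the plate in the top view. I'll measure its back end in the scene view, around (318,215).

```bash
python3 - <<'E'
from h import *
a=cv2.resize(cv2.imread('pics/scene2.png')[165:250,270:370],None,fx=7,fy=7,interpolation=cv2.INTER_CUBIC);cv2.imwrite('pics/z6.png',a)
E
```

```text
(no output)
```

View pics/z6.png

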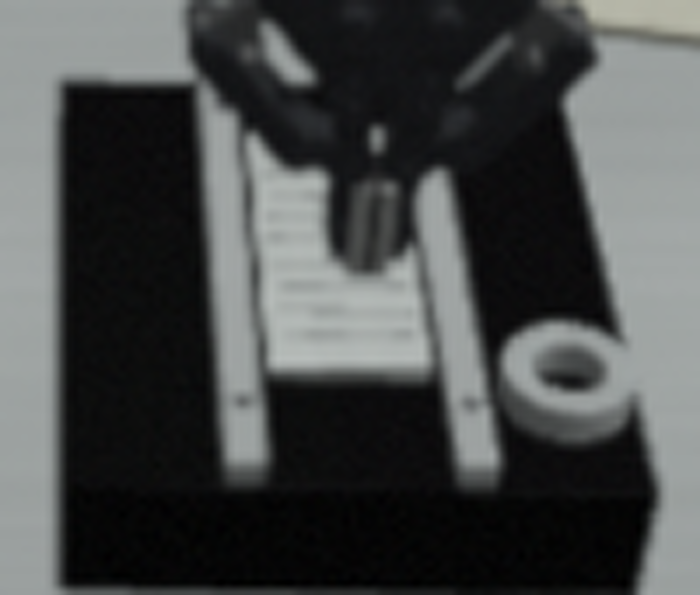

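```bash
python3 - <<'E'
from h import *
s=env.observe(); print(s['position'],s['tool_rot'].round(4),s['q'],env.grip_depth)
print('proj tcp',proj('scene2',s['position']))
for z in (.053,.06,.07,.08): print(onz('scene2',(322,203.5),z))
snap('wrist','wrist2')
a=cv2.imread('pics/wrist2.png'); print(proj('wrist2',s['position']))
cv2.imwrite('pics/z7.png',cv2.resize(a[130:330,150:360],None,fx=3,fy=3,interpolation=cv2.INTER_CUBIC))
E
```

```text
[0.62421439 0.16134972 0.05263838] [[ 1.0e+00  2.0e-04  2.7e-03]
 [ 2.0e-04 -1.0e+00  1.5e-03]
 [ 2.7e-03 -1.5e-03 -1.0e+00]] [3.95581824e+00 3.79072851e+01 6.97471811e+01 8.16405479e-02
 7.21850875e+01 9.39193208e+01] -0.0187
proj tcp [320.4117938 215.6341436]
[0.5806845  0.16927146 0.053     ]
[0.58912354 0.16779223 0.06      ]
[0.60117931 0.16567904 0.07      ]
[0.61323508 0.16356585 0.08      ]
[257.88239882 221.23470497]
```

View pics/z7.png

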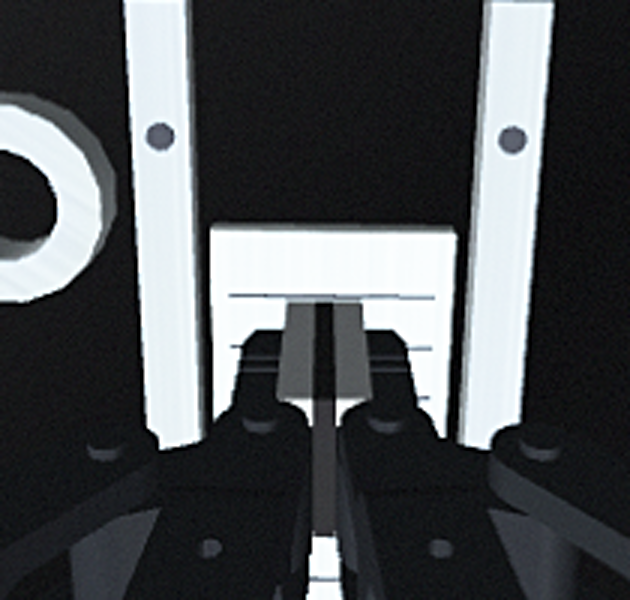

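The plate hasn't moved: its back end is still at scene row 218. The visible fingertip, at scene (322,203.5) and wrist (258,230), doesn't match the projected TCP. I'll triangulate where the tip really is.

```bash
python3 - <<'E'
from h import *
def tri(a,pa,b,pb):
    o1,d1=ray(a,pa);o2,d2=ray(b,pb);d1/=np.linalg.norm(d1);d2/=np.linalg.norm(d2)
    t=np.linalg.lstsq(np.c_[d1,-d2],o2-o1,rcond=None)[0];A=o1+t[0]*d1;B=o2+t[1]*d2
    return ((A+B)/2).round(4),np.linalg.norm(A-B).round(4)
for r in (201,203.5,205): print(tri('scene2',(322,r),'wrist2',(258,230.5)))
# plate back in wrist2 : z7 (212..456, 229)
for u in (212,456): print(onz('wrist2',((u+.5)/3-.5+150,(229.5)/3-.5+130),.056))
K,k1,T=load('wrist2'); s=env.observe(); print(T.round(4)); R=s['tool_rot']; print('cam in tool',R.T@(T[:3,3]-s['position']), (R.T@T[:3,:3]).round(3))
print(K)
E
```

```text
(array([0.6421, 0.1596, 0.1105]), np.float64(0.0035))
(array([0.6378, 0.1603, 0.1   ]), np.float64(0.002))
(array([0.6352, 0.1607, 0.0937]), np.float64(0.0012))
[0.63613445 0.18575369 0.056     ]
[0.63618864 0.13292231 0.056     ]
[[ 5.000e-04  9.605e-01  2.783e-01  6.964e-01]
 [-1.000e+00  9.000e-04 -1.300e-03  1.613e-01]
 [-1.500e-03 -2.783e-01  9.605e-01  2.339e-01]
 [ 0.000e+00  0.000e+00  0.000e+00  1.000e+00]]
cam in tool [ 0.07237776 -0.00021285 -0.18097309] [[ 0.     0.96   0.281]
 [ 1.    -0.    -0.   ]
 [-0.     0.281 -0.96 ]]
[[288.66879427   0.         257.66578222]
 [  0.         288.66879427 193.15321487]
 [  0.           0.           1.        ]]
```

Two views put the real fingertip at z ≈ 0.097, about 44 mm above the reported TCP. That explains why the fingers passed over the plate with no force. The real tip will be my reference from here. I'll back off behind the plate, go part of the way down and look again.

Request:
apply_moves(
  plan=[
    {"tx": 15,"ty": 0,"tz": 0,"rx": 0,"ry": 0,"rz": 0,"jaw": -1},
    {"tx": 30,"ty": 0,"tz": 0,"rx": 0,"ry": 0,"rz": 0,"jaw": -1},
    {"tx": 40,"ty": 0,"tz": 0,"rx": 0,"ry": 0,"rz": 0,"jaw": -1},
    {"tx": 40,"ty": 0,"tz": -8,"rx": 0,"ry": 0,"rz": 0,"jaw": -1},
    {"tx": 40,"ty": 0,"tz": -16,"rx": 0,"ry": 0,"rz": 0,"jaw": -1},
    {"tx": 40,"ty": 0,"tz": -22,"rx": 0,"ry": 0,"rz": 0,"jaw": -1},
    {"tx": 40,"ty": 0,"tz": -25,"rx": 0,"ry": 0,"rz": 0,"jaw": -1},
    {"tx": 40,"ty": 0,"tz": -25,"rx": 0,"ry": 0,"rz": 0,"jaw": -1},
  ],
)

```text
time_s: 5.0
position: [0.664, 0.1614, 0.0271]
tool_rot: [[1.0, 0.0, 0.002], [0.0, -1.0, 0.002], [0.002, -0.002, -1.0]]
ft_force: [-0.1, -0.6, 0.0]
grip_width: 0.0005
```

```bash
python3 - <<'E'
from h import *
for n in ['wrist','scene']: snap(n,n+'3')
s=env.observe(); print(s['time_s'],s['position'].round(4),s['ft_force'].round(1))
a=cv2.resize(cv2.imread('pics/scene3.png')[165:250,270:370],None,fx=4.7,fy=4.7,interpolation=cv2.INTER_CUBIC)
b=cv2.resize(cv2.imread('pics/wrist3.png')[190:290,205:310],None,fx=3,fy=4,interpolation=cv2.INTER_CUBIC)
b=cv2.copyMakeBorder(b,0,max(0,a.shape[0]-b.shape[0]),0,0,0)[:a.shape[0]]
cv2.imwrite('pics/z8.png',np.hstack([a,b]));print(a.shape,b.shape)
E
```

```text
5.1 [0.6646 0.1614 0.0279] [ 0.9 -0.2 -0.3]
(400, 470, 3) (400, 315, 3)
```

View pics/z8.png

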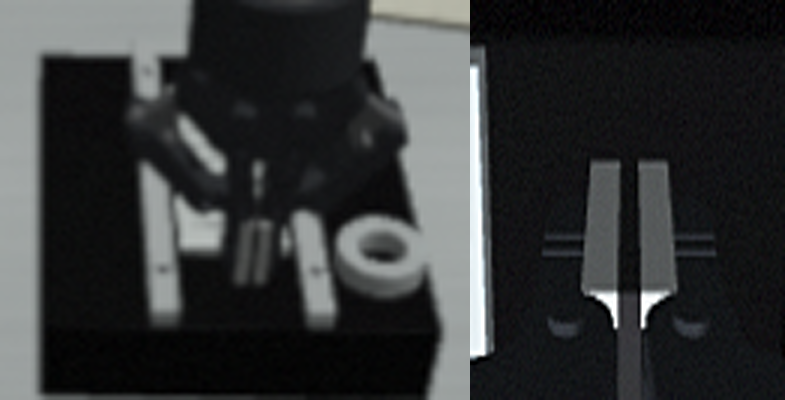

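With a reported z of 0.0275 and no contact, the offset is confirmed. I'll triangulate the tip again here.

```bash
cat >> h.py <<'E'
def tri(a,pa,b,pb):
    o1,d1=ray(a,pa);o2,d2=ray(b,pb);d1/=np.linalg.norm(d1);d2/=np.linalg.norm(d2)
    t=np.linalg.lstsq(np.c_[d1,-d2],o2-o1,rcond=None)[0];A=o1+t[0]*d1;B=o2+t[1]*d2
    return ((A+B)/2).round(4),np.linalg.norm(A-B).round(4)
E
python3 - <<'E'
from h import *
for r in (224.5,225.5): print(tri('scene3',(323,r),'wrist3',(257.5,230)))
for z in(.06,.065,.07,.075,.08): print(onz('scene3',(323,225),z).round(4), onz('wrist3',(257.5,230),z).round(4))
E
```

```text
(array([0.6778, 0.1607, 0.0742]), np.float64(0.0017))
(array([0.676 , 0.161 , 0.0696]), np.float64(0.001))
[0.6638 0.1627 0.06  ] [0.672  0.1615 0.06  ]
[0.6692 0.1617 0.065 ] [0.6741 0.1615 0.065 ]
[0.6745 0.1607 0.07  ] [0.6763 0.1615 0.07  ]
[0.6799 0.1597 0.075 ] [0.6785 0.1615 0.075 ]
[0.6853 0.1586 0.08  ] [0.6806 0.1615 0.08  ]
```

The tip is at z ≈ 0.072 (offset ≈ 44.5 mm) and its outer face at x ≈ 0.677. I'll go down 17 mm, then find the granite with 1 mm steps.

Request:
apply_moves(
  plan=[
    {"tx": 1,"ty": 0,"tz": -6,"rx": 0,"ry": 0,"rz": 0,"jaw": -1},
    {"tx": 1,"ty": 0,"tz": -12,"rx": 0,"ry": 0,"rz": 0,"jaw": -1},
    {"tx": 1,"ty": 0,"tz": -16,"rx": 0,"ry": 0,"rz": 0,"jaw": -1},
    {"tx": 1,"ty": 0,"tz": -17,"rx": 0,"ry": 0,"rz": 0,"jaw": -1},
    {"tx": 1,"ty": 0,"tz": -17,"rx": 0,"ry": 0,"rz": 0,"jaw": -1},
  ],
)

```text
time_s: 5.6
position: [0.6654, 0.1614, 0.0109]
tool_rot: [[1.0, 0.0, 0.003], [0.0, -1.0, 0.002], [0.003, -0.002, -1.0]]
ft_force: [-1.4, 0.4, 3.2]
grip_width: 0.0
```

Request:
apply_moves(
  plan=[
    {"tx": 0,"ty": 0,"tz": -1,"rx": 0,"ry": 0,"rz": 0,"jaw": -1},
    {"tx": 0,"ty": 0,"tz": -1,"rx": 0,"ry": 0,"rz": 0,"jaw": -1},
  ],
)

```text
time_s: 5.8
position: [0.6654, 0.1613, 0.0109]
tool_rot: [[1.0, 0.0, 0.004], [0.0, -1.0, 0.001], [0.004, -0.001, -1.0]]
ft_force: [-3.5, -0.8, 9.1]
grip_width: 0.0001
```

Request:
apply_moves(
  plan=[
    {"tx": 0,"ty": 0,"tz": -1,"rx": 0,"ry": 0,"rz": 0,"jaw": -1},
    {"tx": 0,"ty": 0,"tz": -1,"rx": 0,"ry": 0,"rz": 0,"jaw": -1},
  ],
)

```text
time_s: 6.0
position: [0.6655, 0.1614, 0.0109]
tool_rot: [[1.0, 0.0, 0.004], [0.0, -1.0, 0.001], [0.004, -0.001, -1.0]]
ft_force: [-4.4, -1.5, 8.4]
grip_width: -0.0
```

The fingers touch the granite at a reported z of 0.0109, so the real tip is 39 mm above the reported TCP. I'll raise 2.5 mm and push.

Request:
apply_moves(
  plan=[
    {"tx": 0,"ty": 0,"tz": 2.5,"rx": 0,"ry": 0,"rz": 0,"jaw": -1},
    {"tx": -6,"ty": 0,"tz": 2.5,"rx": 0,"ry": 0,"rz": 0,"jaw": -1},
    {"tx": -12,"ty": 0,"tz": 2.5,"rx": 0,"ry": 0,"rz": 0,"jaw": -1},
    {"tx": -16,"ty": 0,"tz": 2.5,"rx": 0,"ry": 0,"rz": 0,"jaw": -1},
    {"tx": -20,"ty": 0,"tz": 2.5,"rx": 0,"ry": 0,"rz": 0,"jaw": -1},
    {"tx": -24,"ty": 0,"tz": 2.5,"rx": 0,"ry": 0,"rz": 0,"jaw": -1},
    {"tx": -28,"ty": 0,"tz": 2.5,"rx": 0,"ry": 0,"rz": 0,"jaw": -1},
    {"tx": -32,"ty": 0,"tz": 2.5,"rx": 0,"ry": 0,"rz": 0,"jaw": -1},
    {"tx": -36,"ty": 0,"tz": 2.5,"rx": 0,"ry": 0,"rz": 0,"jaw": -1},
    {"tx": -40,"ty": 0,"tz": 2.5,"rx": 0,"ry": 0,"rz": 0,"jaw": -1},
  ],
)

```text
time_s: 7.0
position: [0.6251, 0.1614, 0.0134]
tool_rot: [[1.0, 0.0, 0.004], [0.0, -1.0, 0.001], [0.004, -0.001, -1.0]]
ft_force: [0.6, 0.2, 0.4]
grip_width: -0.0
```

```bash
python3 - <<'E'
from h import *
for n in ['wrist','scene']: snap(n,n+'4')
s=env.observe(); print(s['time_s'],s['position'].round(4),s['ft_force'].round(1))
a=cv2.resize(cv2.imread('pics/scene4.png')[165:250,270:370],None,fx=4.7,fy=4.7,interpolation=cv2.INTER_CUBIC)
b=cv2.resize(cv2.imread('pics/wrist4.png')[190:290,205:310],None,fx=3,fy=4,interpolation=cv2.INTER_CUBIC)
cv2.imwrite('pics/z9.png',np.hstack([a[:399],b[:399]]))
E
```

```text
7.1 [0.6249 0.1614 0.0135] [-0.4  0.5  0.3]
```

View pics/z9.png

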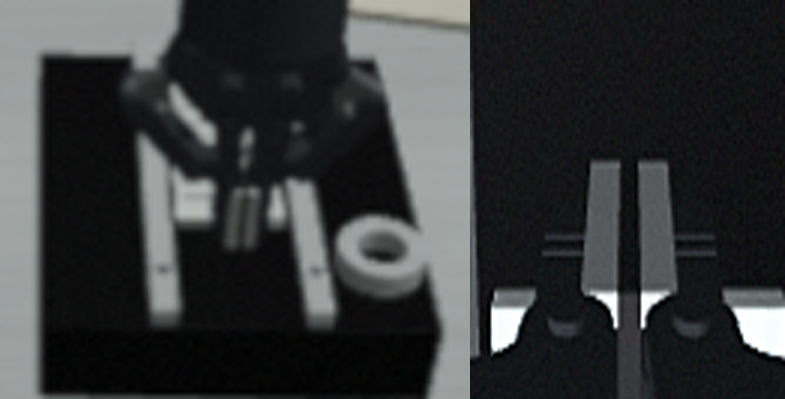

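The plate is being pushed now: its back end shows at wrist row ~266. I'll measure it.

```bash
python3 - <<'E'
from h import *
for px in [(217,266),(300,266)]: print(onz('wrist4',px,.056).round(4))
for v in (215,220): print(onz('scene4',((195)/4.7+270,v/4.7+165),.056).round(4))
E
```

```text
[0.6162 0.1833 0.056 ]
[0.6163 0.1386 0.056 ]
[0.6112 0.1415 0.056 ]
[0.615  0.1412 0.056 ]
```

The back end is at x ≈ 0.615, 10 mm ahead of the TCP. Pushing 61 mm more gives an overhang of about 42 mm.

Request:
apply_moves(
  plan=[
    {"tx": -5,"ty": 0,"tz": 0,"rx": 0,"ry": 0,"rz": 0,"jaw": -1},
    {"tx": -10,"ty": 0,"tz": 0,"rx": 0,"ry": 0,"rz": 0,"jaw": -1},
    {"tx": -15,"ty": 0,"tz": 0,"rx": 0,"ry": 0,"rz": 0,"jaw": -1},
    {"tx": -20,"ty": 0,"tz": 0,"rx": 0,"ry": 0,"rz": 0,"jaw": -1},
    {"tx": -25,"ty": 0,"tz": 0,"rx": 0,"ry": 0,"rz": 0,"jaw": -1},
    {"tx": -30,"ty": 0,"tz": 0,"rx": 0,"ry": 0,"rz": 0,"jaw": -1},
    {"tx": -35,"ty": 0,"tz": 0,"rx": 0,"ry": 0,"rz": 0,"jaw": -1},
    {"tx": -40,"ty": 0,"tz": 0,"rx": 0,"ry": 0,"rz": 0,"jaw": -1},
    {"tx": -45,"ty": 0,"tz": 0,"rx": 0,"ry": 0,"rz": 0,"jaw": -1},
    {"tx": -49,"ty": 0,"tz": 0,"rx": 0,"ry": 0,"rz": 0,"jaw": -1},
  ],
)

```text
time_s: 8.1
position: [0.5755, 0.1614, 0.0135]
tool_rot: [[1.0, 0.001, 0.004], [0.001, -1.0, 0.001], [0.004, -0.001, -1.0]]
ft_force: [1.3, 0.1, 0.4]
grip_width: 0.0
```

```bash
python3 - <<'E'
from h import *
for n in ['wrist','scene','top']: snap(n,n+'5')
s=env.observe(); print(s['time_s'],s['position'].round(4),s['ft_force'].round(1))
a=cv2.resize(cv2.imread('pics/scene5.png')[165:250,270:370],None,fx=4.7,fy=4.7,interpolation=cv2.INTER_CUBIC)
b=cv2.resize(cv2.imread('pics/wrist5.png')[190:290,205:310],None,fx=3,fy=4,interpolation=cv2.INTER_CUBIC)
cv2.imwrite('pics/z10.png',np.hstack([a[:399],b[:399]]))
E
```

```text
8.25 [0.5756 0.1614 0.0135] [ 0.4 -0.7  0.5]
```

View pics/z10.png

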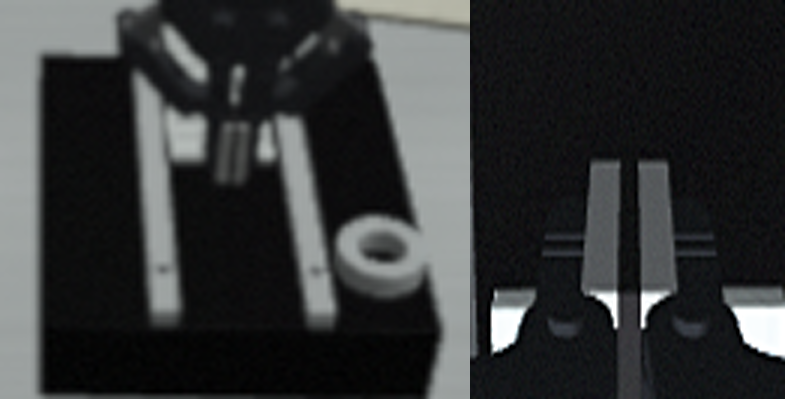

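View pics/top5.png

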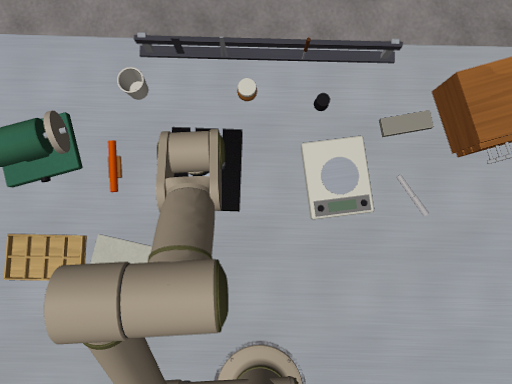

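The plate is tracking the fingers, with the same wrist geometry as before. Its back is at ≈ 0.566, so the overhang is about 30 mm. I'll push 12 mm more slowly, back off and rise.

Request:
apply_moves(
  plan=[
    {"tx": -3,"ty": 0,"tz": 0,"rx": 0,"ry": 0,"rz": 0,"jaw": -1},
    {"tx": -6,"ty": 0,"tz": 0,"rx": 0,"ry": 0,"rz": 0,"jaw": -1},
    {"tx": -9,"ty": 0,"tz": 0,"rx": 0,"ry": 0,"rz": 0,"jaw": -1},
    {"tx": -12,"ty": 0,"tz": 0,"rx": 0,"ry": 0,"rz": 0,"jaw": -1},
    {"tx": -12,"ty": 0,"tz": 0,"rx": 0,"ry": 0,"rz": 0,"jaw": -1},
    {"tx": -8,"ty": 0,"tz": 0,"rx": 0,"ry": 0,"rz": 0,"jaw": -1},
    {"tx": -2,"ty": 0,"tz": 0,"rx": 0,"ry": 0,"rz": 0,"jaw": -1},
    {"tx": -2,"ty": 0,"tz": 20,"rx": 0,"ry": 0,"rz": 0,"jaw": -1},
    {"tx": -2,"ty": 0,"tz": 50,"rx": 0,"ry": 0,"rz": 0,"jaw": -1},
    {"tx": -2,"ty": 0,"tz": 90,"rx": 0,"ry": 0,"rz": 0,"jaw": -1},
    {"tx": -2,"ty": -40,"tz": 120,"rx": 0,"ry": 0,"rz": 0,"jaw": 0},
  ],
)

```text
time_s: 9.35
position: [0.5743, 0.1239, 0.1357]
tool_rot: [[1.0, 0.005, 0.006], [0.005, -1.0, 0.002], [0.006, -0.002, -1.0]]
ft_force: [1.3, -0.7, -0.5]
grip_width: 0.0133
```

Request:
apply_moves(
  plan=[
    {"tx": -35,"ty": 10,"tz": 0,"rx": 0,"ry": 0,"rz": 0,"jaw": 1},
    {"tx": -75,"ty": 20,"tz": 0,"rx": 0,"ry": 0,"rz": 0,"jaw": 1},
    {"tx": -110,"ty": 30,"tz": 0,"rx": 0,"ry": 0,"rz": 0,"jaw": 1},
    {"tx": -135,"ty": 37,"tz": 0,"rx": 0,"ry": 0,"rz": 0,"jaw": 1},
    {"tx": -140,"ty": 37,"tz": 0,"rx": 0,"ry": 0,"rz": 0,"jaw": 1},
    {"tx": -140,"ty": 37,"tz": 0,"rx": 0,"ry": 0,"rz": 0,"jaw": 1},
  ],
)

```text
time_s: 9.95
position: [0.4348, 0.161, 0.1361]
tool_rot: [[1.0, 0.006, 0.007], [0.006, -1.0, 0.002], [0.007, -0.002, -1.0]]
ft_force: [0.2, -0.1, 0.3]
grip_width: 0.0857
```

```bash
python3 - <<'E'
from h import *
for n in ['wrist','scene']: snap(n,n+'6')
s=env.observe(); print(s['time_s'],s['position'].round(4),s['ft_force'].round(1),s['grip_width'])
E
```

```text
10.05 [0.4358 0.1607 0.1358] [ 0.7 -0.3 -0.3] 0.08533708084370865
```

View pics/wrist6.png

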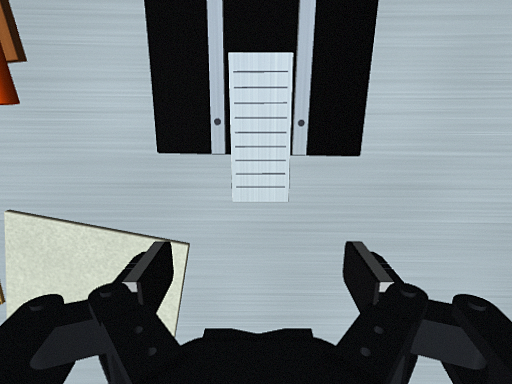

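View pics/scene6.png

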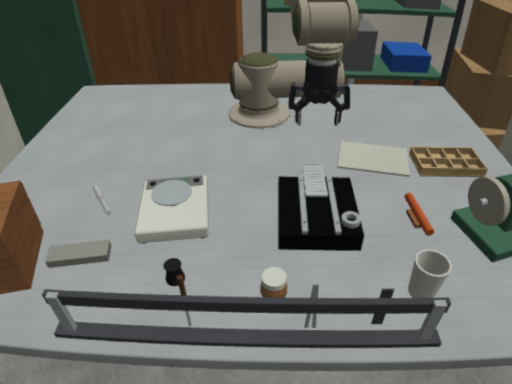

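The wrist view shows the plate lying in the channel and overhanging, front end at row 202, granite edge at row ~154, back end at row 52. The bystanders haven't been touched.

```bash
python3 - <<'E'
from h import *
for n,px,z in [('fl',(232.5,202),.056),('fr',(289,202),.056),('bl',(228.5,52.5),.056),('br',(294,52.5),.056),('eL',(158,153),.05),('eR',(361,156),.05),('er',(228,154),.05),('er2',(293,155),.05)]: print(n,onz('wrist6',px,z).round(4))
# open finger tips rows
print(tri('wrist6',(150,243),'scene6',(341,123)),tri('wrist6',(366,243),'scene6',(299,123)))
E
```

```text
fl [0.4227 0.1851 0.056 ]
fr [0.4231 0.1314 0.056 ]
bl [0.5521 0.186  0.056 ]
br [0.5524 0.132  0.056 ]
eL [0.468  0.2538 0.05  ]
eR [0.4664 0.0657 0.05  ]
er [0.4675 0.189  0.05  ]
er2 [0.467  0.1287 0.05  ]
(array([0.4477, 0.2133, 0.1979]), np.float64(0.0066)) (array([0.4498, 0.113 , 0.1992]), np.float64(0.0007))
```

Measured:

- Plate front: 0.423
- Plate centre: (0.4875, 0.1586)
- Granite edge: 0.467
- Overhang: 44 mm
- Plate size from corners: 129.5 × 54 mm, which matches the spec

I'll grip the last ~22 mm of the plate from both sides, centred at x ≈ 0.436.

Request:
apply_moves(
  plan=[
    {"tx": 0,"ty": -2,"tz": -25,"rx": 0,"ry": 0,"rz": 0,"jaw": 1},
    {"tx": 0,"ty": -2,"tz": -55,"rx": 0,"ry": 0,"rz": 0,"jaw": 1},
    {"tx": 0,"ty": -2,"tz": -80,"rx": 0,"ry": 0,"rz": 0,"jaw": 1},
    {"tx": 0,"ty": -2,"tz": -100,"rx": 0,"ry": 0,"rz": 0,"jaw": 1},
    {"tx": 0,"ty": -2,"tz": -115,"rx": 0,"ry": 0,"rz": 0,"jaw": 1},
    {"tx": 0,"ty": -2,"tz": -115,"rx": 0,"ry": 0,"rz": 0,"jaw": 1},
  ],
)

```text
time_s: 10.65
position: [0.4359, 0.1582, 0.019]
tool_rot: [[1.0, 0.004, 0.003], [0.004, -1.0, 0.002], [0.003, -0.002, -1.0]]
ft_force: [-0.5, 0.3, 0.0]
grip_width: 0.0855
```

```bash
python3 - <<'E'
from h import *
for n in ['wrist','scene']: snap(n,n+'7')
s=env.observe(); print(s['time_s'],s['position'].round(4),s['ft_force'].round(1),s['grip_width'])
E
```

```text
10.75 [0.4367 0.1585 0.0209] [-0.1 -0.8  0.3] 0.08527066996514412
```

View pics/wrist7.png

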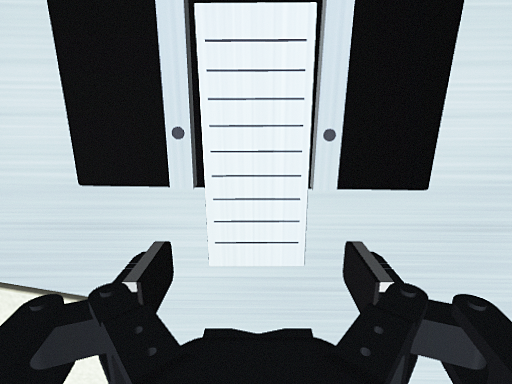

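The fingers are centred about the plate, with 38 and 40 px gaps. I'll go down 25 mm and close at 80 N.

Request:
apply_moves(
  plan=[
    {"tx": 0,"ty": 0,"tz": -10,"rx": 0,"ry": 0,"rz": 0,"jaw": 1},
    {"tx": 0,"ty": 0,"tz": -20,"rx": 0,"ry": 0,"rz": 0,"jaw": 1},
    {"tx": 0,"ty": 0,"tz": -25,"rx": 0,"ry": 0,"rz": 0,"jaw": 1},
    {"tx": 0,"ty": 0,"tz": -25,"rx": 0,"ry": 0,"rz": 0,"jaw": 1},
  ],
)

```text
time_s: 11.15
position: [0.4363, 0.1584, -0.0049]
tool_rot: [[1.0, 0.004, 0.005], [0.004, -1.0, 0.002], [0.005, -0.002, -1.0]]
ft_force: [0.1, 0.4, 0.5]
grip_width: 0.085
```

```bash
python3 - <<'E'
from h import *
for n in ['wrist','scene']: snap(n,n+'8')
s=env.observe(); print(s['time_s'],s['position'].round(4),s['ft_force'].round(1),s['grip_width'])
a=cv2.resize(cv2.imread('pics/wrist8.png')[170:384,100:412],None,fx=1.4,fy=1.85,interpolation=cv2.INTER_CUBIC)
b=cv2.resize(cv2.imread('pics/scene8.png')[120:230,270:370],None,fx=3.4,fy=3.6,interpolation=cv2.INTER_CUBIC)
cv2.imwrite('pics/z11.png',np.hstack([a[:395],b[:395]]))
E
```

```text
11.25 [ 0.4368  0.1585 -0.0041] [ 0.3 -0.5  0.5] 0.08558564341647479
```

View pics/z11.png

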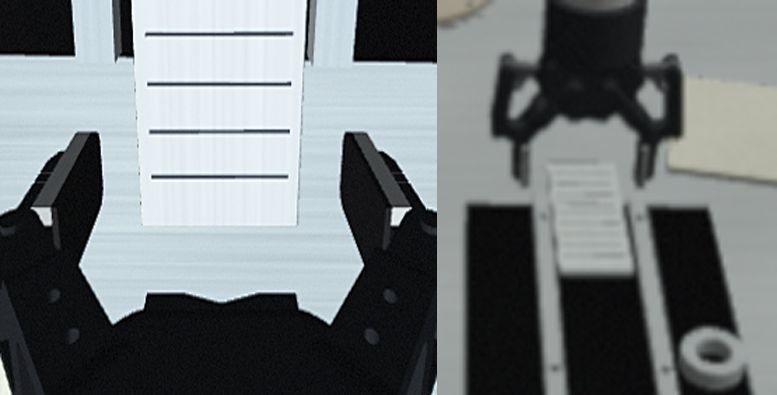

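Request:
apply_moves(
  plan=[
    {"tx": 0,"ty": 0,"tz": 0,"rx": 0,"ry": 0,"rz": 0,"jaw": -0.2},
    {"tx": 0,"ty": 0,"tz": 0,"rx": 0,"ry": 0,"rz": 0,"jaw": -0.2},
    {"tx": 0,"ty": 0,"tz": 0,"rx": 0,"ry": 0,"rz": 0,"jaw": -0.2},
    {"tx": 0,"ty": 0,"tz": 0,"rx": 0,"ry": 0,"rz": 0,"jaw": -0.2},
    {"tx": 0,"ty": 0,"tz": 0,"rx": 0,"ry": 0,"rz": 0,"jaw": -0.2},
    {"tx": 0,"ty": 0,"tz": 0,"rx": 0,"ry": 0,"rz": 0,"jaw": -0.2},
    {"tx": 0,"ty": 0,"tz": 0,"rx": 0,"ry": 0,"rz": 0,"jaw": -0.2},
  ],
  grip_force=80,
)

```text
time_s: 11.95
position: [0.4369, 0.1585, -0.0037]
tool_rot: [[1.0, 0.004, 0.007], [0.004, -1.0, 0.002], [0.007, -0.002, -1.0]]
ft_force: [-1.2, -0.4, 5.2]
grip_width: 0.0519
```

```bash
python3 - <<'E'
from h import *
for n in ['wrist','scene']: snap(n,n+'9')
s=env.observe(); print(s['time_s'],s['position'].round(4),s['ft_force'].round(1),s['grip_width'])
a=cv2.resize(cv2.imread('pics/wrist9.png')[170:384,100:412],None,fx=1.4,fy=1.85,interpolation=cv2.INTER_CUBIC)
b=cv2.resize(cv2.imread('pics/scene9.png')[120:230,270:370],None,fx=3.4,fy=3.6,interpolation=cv2.INTER_CUBIC)
cv2.imwrite('pics/z12.png',np.hstack([a[:395],b[:395]]))
E
```

```text
12.05 [ 0.4369  0.1585 -0.0037] [-1.8  0.3  4.8] 0.05210645556477432
```

View pics/z12.png

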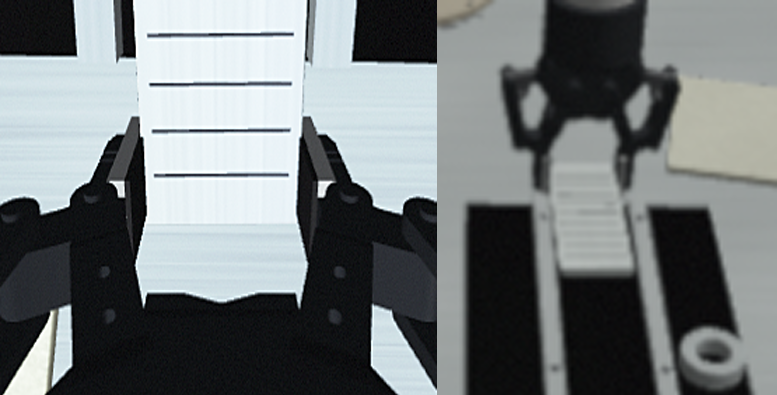

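The plate is gripped with an opening of 52 mm. I'll lift slowly and check.

Request:
apply_moves(
  plan=[
    {"tx": 0,"ty": 0,"tz": 3,"rx": 0,"ry": 0,"rz": 0,"jaw": -0.2},
    {"tx": 0,"ty": 0,"tz": 6,"rx": 0,"ry": 0,"rz": 0,"jaw": -0.2},
    {"tx": 0,"ty": 0,"tz": 10,"rx": 0,"ry": 0,"rz": 0,"jaw": -0.2},
    {"tx": 0,"ty": 0,"tz": 15,"rx": 0,"ry": 0,"rz": 0,"jaw": -0.2},
    {"tx": 0,"ty": 0,"tz": 20,"rx": 0,"ry": 0,"rz": 0,"jaw": -0.2},
    {"tx": 0,"ty": 0,"tz": 25,"rx": 0,"ry": 0,"rz": 0,"jaw": -0.2},
    {"tx": 0,"ty": 0,"tz": 30,"rx": 0,"ry": 0,"rz": 0,"jaw": -0.2},
    {"tx": 0,"ty": 0,"tz": 30,"rx": 0,"ry": 0,"rz": 0,"jaw": -0.2},
  ],
  grip_force=80,
)

```text
time_s: 12.85
position: [0.4373, 0.1586, 0.027]
tool_rot: [[1.0, 0.004, 0.009], [0.004, -1.0, 0.002], [0.009, -0.002, -1.0]]
ft_force: [0.4, 0.4, -0.8]
grip_width: 0.0515
```

```bash
python3 - <<'E'
from h import *
for n in ['wrist','scene']: snap(n,n+'10')
s=env.observe(); print(s['time_s'],s['position'].round(4),s['ft_force'].round(1),s['grip_width'])
b=cv2.resize(cv2.imread('pics/scene10.png')[120:230,270:370],None,fx=3.4,fy=3.49,interpolation=cv2.INTER_CUBIC)
cv2.imwrite('pics/z13.png',cv2.resize(np.hstack([cv2.imread('pics/wrist10.png')[:383],b[:383]]),(800,360)))
E
```

```text
12.95 [0.4369 0.1585 0.0263] [-0.5  0.5 -0.5] 0.05167798981633705
```

View pics/z13.png

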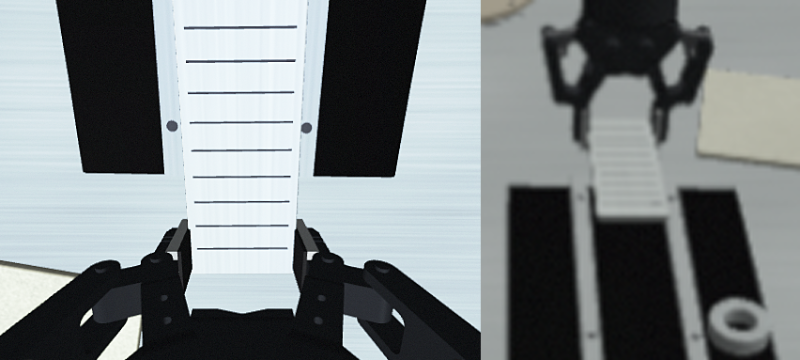

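The plate is held level: the line rows in the wrist view match those before the lift. Before carrying it, I'll cross-check the pan centre in both views with a fitted ellipse.

```bash
python3 - <<'E'
from h import *
for fn,(x0,y0,x1,y1) in [('scene10',(135,172,212,240)),('top5',(300,135,375,220))]:
    im=cv2.imread('pics/'+fn+'.png')[y0:y1,x0:x1]; hsv=cv2.cvtColor(im,cv2.COLOR_BGR2HSV)
    d=im[...,0].astype(int)-im[...,2]
    m=((d>3)*255).astype(np.uint8)
    m=cv2.morphologyEx(m,cv2.MORPH_OPEN,np.ones((3,3)))
    cs,_=cv2.findContours(m,cv2.RETR_EXTERNAL,cv2.CHAIN_APPROX_NONE)
    for c in cs:
        if 150<cv2.contourArea(c)<2500:
            (cx,cy),ax,an=cv2.fitEllipse(c); print(fn,cx+x0,cy+y0,ax,onz(fn,(cx+x0,cy+y0),.07).round(4))
E
```

```text
scene10 170.8988494873047 191.81267738342285 (24.232608795166016, 39.30366516113281) [ 0.5637 -0.1977  0.07  ]
scene10 269.3069305419922 238.0988311767578 (80.70330810546875, 286.4850158691406) [0.7168 0.044  0.07  ]
top5 369.75653076171875 215.781982421875 (5.825846195220947, 78.0338134765625) [ 0.4586 -0.2734  0.07  ]
top5 339.64291763305664 175.11932754516602 (36.036407470703125, 36.755306243896484) [ 0.5629 -0.1948  0.07  ]
top5 304.4688367843628 213.62200927734375 (8.023320198059082, 101.19303894042969) [ 0.4598 -0.1041  0.07  ]
top5 369.11114501953125 142.28371238708496 (8.967422485351562, 100.51823425292969) [ 0.6522 -0.2719  0.07  ]
top5 306.55965423583984 138.24974274635315 (6.128978252410889, 76.75421905517578) [ 0.6588 -0.1068  0.07  ]
```

Request:
apply_moves(
  plan=[
    {"tx": 0,"ty": 0,"tz": 15,"rx": 0,"ry": 0,"rz": 0,"jaw": -0.2},
    {"tx": 0,"ty": 0,"tz": 35,"rx": 0,"ry": 0,"rz": 0,"jaw": -0.2},
    {"tx": 5,"ty": -15,"tz": 50,"rx": 0,"ry": 0.009,"rz": 0,"jaw": -0.2},
    {"tx": 10,"ty": -40,"tz": 60,"rx": 0,"ry": 0.009,"rz": 0,"jaw": -0.2},
    {"tx": 15,"ty": -70,"tz": 60,"rx": 0,"ry": 0.009,"rz": 0,"jaw": -0.2},
    {"tx": 20,"ty": -100,"tz": 60,"rx": 0,"ry": 0.009,"rz": 0,"jaw": -0.2},
    {"tx": 25,"ty": -130,"tz": 60,"rx": 0,"ry": 0.009,"rz": 0,"jaw": -0.2},
    {"tx": 30,"ty": -160,"tz": 60,"rx": 0,"ry": 0.009,"rz": 0,"jaw": -0.2},
    {"tx": 35,"ty": -190,"tz": 60,"rx": 0,"ry": 0.009,"rz": 0,"jaw": -0.2},
    {"tx": 40,"ty": -215,"tz": 60,"rx": 0,"ry": 0.009,"rz": 0,"jaw": -0.2},
    {"tx": 45,"ty": -235,"tz": 60,"rx": 0,"ry": 0.009,"rz": 0,"jaw": -0.2},
    {"tx": 50,"ty": -245,"tz": 60,"rx": 0,"ry": 0.009,"rz": 0,"jaw": -0.2},
  ],
  grip_force=80,
)

```text
time_s: 14.15
position: [0.487, -0.0879, 0.086]
tool_rot: [[1.0, 0.003, -0.002], [0.003, -1.0, 0.002], [-0.002, -0.002, -1.0]]
ft_force: [-0.4, -0.9, -2.0]
grip_width: 0.0522
```

Both views agree on the pan at (0.563, −0.196). I'll carry on to hover above it.

Request:
apply_moves(
  plan=[
    {"tx": 4,"ty": -25,"tz": 0,"rx": 0,"ry": 0,"rz": 0,"jaw": -0.2},
    {"tx": 8,"ty": -55,"tz": 0,"rx": 0,"ry": 0,"rz": 0,"jaw": -0.2},
    {"tx": 10,"ty": -80,"tz": 0,"rx": 0,"ry": 0,"rz": 0,"jaw": -0.2},
    {"tx": 12,"ty": -100,"tz": -10,"rx": 0,"ry": 0,"rz": 0,"jaw": -0.2},
    {"tx": 12,"ty": -108,"tz": -20,"rx": 0,"ry": 0,"rz": 0,"jaw": -0.2},
    {"tx": 12,"ty": -108,"tz": -32,"rx": 0,"ry": 0,"rz": 0,"jaw": -0.2},
    {"tx": 12,"ty": -108,"tz": -41,"rx": 0,"ry": 0,"rz": 0,"jaw": -0.2},
    {"tx": 12,"ty": -108,"tz": -41,"rx": 0,"ry": 0,"rz": 0,"jaw": -0.2},
  ],
  grip_force=80,
)

```text
time_s: 14.95
position: [0.4982, -0.1944, 0.0436]
tool_rot: [[1.0, 0.004, -0.005], [0.004, -1.0, 0.004], [-0.005, -0.004, -1.0]]
ft_force: [-0.9, 1.3, -1.2]
grip_width: 0.0518
```

```bash
python3 - <<'E'
from h import *
for n in ['wrist','scene','top']: snap(n,n+'11')
s=env.observe(); print(s['time_s'],s['position'].round(4),s['tool_rot'].round(3).tolist(),s['ft_force'].round(1),s['grip_width'])
b=cv2.resize(cv2.imread('pics/scene11.png')[130:245,125:225],None,fx=3.4,fy=3.34,interpolation=cv2.INTER_CUBIC)
cv2.imwrite('pics/z14.png',cv2.resize(np.hstack([cv2.imread('pics/wrist11.png')[:383],b[:383]]),(800,360)))
E
```

```text
15.1 [ 0.4992 -0.1954  0.0453] [[1.0, 0.004, -0.002], [0.004, -1.0, 0.002], [-0.002, -0.002, -1.0]] [ 0.3  0.  -0.9] 0.051625939717910706
```

View pics/z14.png

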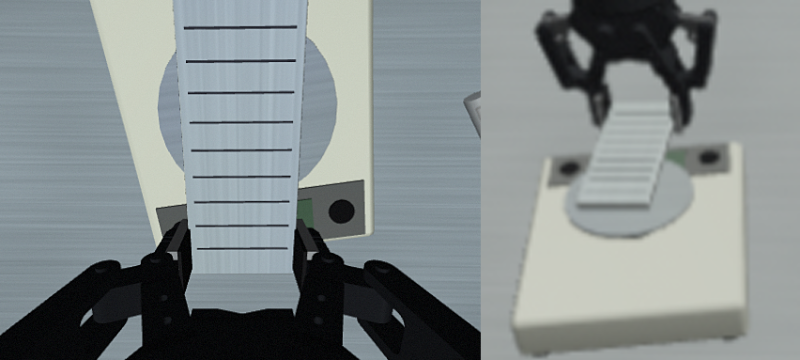

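The pan is centred under the plate to within ~3 mm sideways, and the fingers are clear of its rim. I'll go down 24 mm, then use small steps.

Request:
apply_moves(
  plan=[
    {"tx": 0,"ty": -2,"tz": -6,"rx": 0,"ry": 0,"rz": 0,"jaw": -0.2},
    {"tx": 0,"ty": -2,"tz": -12,"rx": 0,"ry": 0,"rz": 0,"jaw": -0.2},
    {"tx": 0,"ty": -2,"tz": -18,"rx": 0,"ry": 0,"rz": 0,"jaw": -0.2},
    {"tx": 0,"ty": -2,"tz": -22,"rx": 0,"ry": 0,"rz": 0,"jaw": -0.2},
    {"tx": 0,"ty": -2,"tz": -24,"rx": 0,"ry": 0,"rz": 0,"jaw": -0.2},
    {"tx": 0,"ty": -2,"tz": -24,"rx": 0,"ry": 0,"rz": 0,"jaw": -0.2},
    {"tx": 0,"ty": -2,"tz": -24,"rx": 0,"ry": 0,"rz": 0,"jaw": -0.2},
  ],
  grip_force=80,
)

```text
time_s: 15.8
position: [0.4993, -0.1974, 0.0215]
tool_rot: [[1.0, 0.004, -0.001], [0.004, -1.0, 0.002], [-0.001, -0.002, -1.0]]
ft_force: [0.8, -0.5, -1.2]
grip_width: 0.0518
```

Request:
apply_moves(
  plan=[
    {"tx": 0,"ty": 0,"tz": -1,"rx": 0,"ry": 0,"rz": 0,"jaw": -0.2},
    {"tx": 0,"ty": 0,"tz": -2,"rx": 0,"ry": 0,"rz": 0,"jaw": -0.2},
    {"tx": 0,"ty": 0,"tz": -2,"rx": 0,"ry": 0,"rz": 0,"jaw": -0.2},
  ],
  grip_force=80,
)

```text
time_s: 16.1
position: [0.4993, -0.1974, 0.0194]
tool_rot: [[1.0, 0.004, -0.001], [0.004, -1.0, 0.002], [-0.001, -0.002, -1.0]]
ft_force: [1.2, 0.9, -1.4]
grip_width: 0.0521
```

```bash
python3 - <<'E'
from h import *
for i in range(3):
    s=env.observe(); print(s['position'].round(4),s['tool_rot'].round(3).tolist(),s['ft_force'].round(1),s['wrist_torque'].round(2)); snap('wrist','wrist12')
E
```

```text
[ 0.4993 -0.1974  0.0194] [[1.0, 0.004, -0.001], [0.004, -1.0, 0.002], [-0.001, -0.002, -1.0]] [ 1.2  0.9 -1.4] [-0.02  0.08  0.02]
[ 0.4993 -0.1974  0.0195] [[1.0, 0.003, -0.001], [0.003, -1.0, 0.002], [-0.001, -0.002, -1.0]] [-0.5 -0.4 -1.4] [-0.01  0.04  0.01]
[ 0.4993 -0.1974  0.0195] [[1.0, 0.004, -0.001], [0.004, -1.0, 0.002], [-0.001, -0.002, -1.0]] [ 0.  -1.  -1.6] [-0.02  0.05 -0.04]
```

There's no contact yet: −1.4 N is just the plate's weight. Contact is due near z = 0.0165.

Request:
apply_moves(
  plan=[
    {"tx": 0,"ty": 0,"tz": -1,"rx": 0,"ry": 0,"rz": 0,"jaw": -0.2},
    {"tx": 0,"ty": 0,"tz": -2,"rx": 0,"ry": 0,"rz": 0,"jaw": -0.2},
    {"tx": 0,"ty": 0,"tz": -2,"rx": 0,"ry": 0,"rz": 0,"jaw": -0.2},
  ],
  grip_force=80,
)

```text
time_s: 16.55
position: [0.4994, -0.1975, 0.0174]
tool_rot: [[1.0, 0.003, -0.001], [0.003, -1.0, 0.002], [-0.001, -0.002, -1.0]]
ft_force: [0.6, 0.2, -0.6]
grip_width: 0.0518
```

Request:
apply_moves(
  plan=[
    {"tx": 0,"ty": 0,"tz": -1,"rx": 0,"ry": 0,"rz": 0,"jaw": -0.2},
    {"tx": 0,"ty": 0,"tz": -1,"rx": 0,"ry": 0,"rz": 0,"jaw": -0.2},
  ],
  grip_force=80,
)

```text
time_s: 16.75
position: [0.4995, -0.1975, 0.0168]
tool_rot: [[1.0, 0.004, -0.001], [0.004, -1.0, 0.002], [-0.001, -0.002, -1.0]]
ft_force: [-1.5, 0.9, 2.9]
grip_width: 0.0518
```

The force has gone from −1.4 to +2.9 N, so the plate is on the pan. I'll open gently.

Request:
apply_moves(
  plan=[
    {"tx": 0,"ty": 0,"tz": 0,"rx": 0,"ry": 0,"rz": 0,"jaw": 0.35},
    {"tx": 0,"ty": 0,"tz": 0,"rx": 0,"ry": 0,"rz": 0,"jaw": 0.6},
    {"tx": 0,"ty": 0,"tz": 0,"rx": 0,"ry": 0,"rz": 0,"jaw": 1},
    {"tx": 0,"ty": 0,"tz": 0,"rx": 0,"ry": 0,"rz": 0,"jaw": 1},
    {"tx": 0,"ty": 0,"tz": 0,"rx": 0,"ry": 0,"rz": 0,"jaw": 1},
    {"tx": 0,"ty": 0,"tz": 0,"rx": 0,"ry": 0,"rz": 0,"jaw": 1},
  ],
  grip_force=20,
)

```text
time_s: 17.35
position: [0.4995, -0.1975, 0.0168]
tool_rot: [[1.0, 0.003, -0.001], [0.003, -1.0, 0.002], [-0.001, -0.002, -1.0]]
ft_force: [0.1, -1.2, 0.5]
grip_width: 0.0857
```

```bash
python3 - <<'E'
from h import *
for n in ['wrist','scene']: snap(n,n+'13')
s=env.observe(); print(s['time_s'],s['position'].round(4),s['ft_force'].round(1),s['grip_width'])
b=cv2.resize(cv2.imread('pics/scene13.png')[130:245,125:225],None,fx=3.4,fy=3.34,interpolation=cv2.INTER_CUBIC)
cv2.imwrite('pics/z15.png',cv2.resize(np.hstack([cv2.imread('pics/wrist13.png')[:383],b[:383]]),(800,360)))
E
```

```text
17.45 [ 0.4995 -0.1975  0.0168] [ 0.3 -0.3 -0.1] 0.08561347191847006
```

View pics/z15.png

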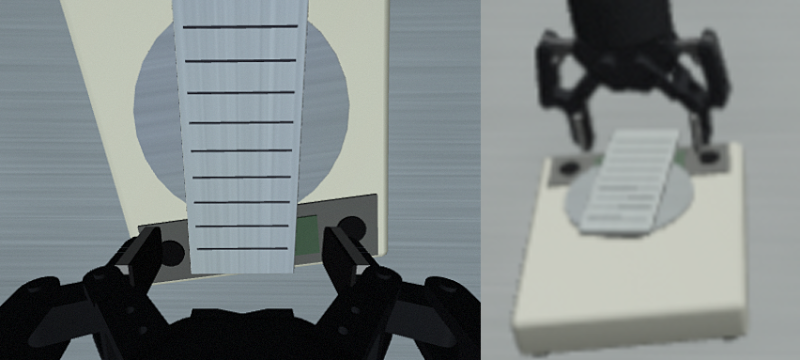

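The plate is on the pan and the fingers are open and clear of both sides. I'll lift straight up and away, then check.

Request:
apply_moves(
  plan=[
    {"tx": 0,"ty": 0,"tz": 12,"rx": 0,"ry": 0,"rz": 0,"jaw": 1},
    {"tx": 0,"ty": 0,"tz": 30,"rx": 0,"ry": 0,"rz": 0,"jaw": 1},
    {"tx": 0,"ty": 0,"tz": 55,"rx": 0,"ry": 0,"rz": 0,"jaw": 1},
    {"tx": 0,"ty": 0,"tz": 90,"rx": 0,"ry": 0,"rz": 0,"jaw": 1},
    {"tx": -30,"ty": 0,"tz": 120,"rx": 0,"ry": 0,"rz": 0,"jaw": 1},
    {"tx": -65,"ty": 0,"tz": 140,"rx": 0,"ry": 0,"rz": 0,"jaw": 1},
    {"tx": -90,"ty": 0,"tz": 150,"rx": 0,"ry": 0,"rz": 0,"jaw": 1},
    {"tx": -100,"ty": 0,"tz": 150,"rx": 0,"ry": 0,"rz": 0,"jaw": 1},
    {"tx": -100,"ty": 0,"tz": 150,"rx": 0,"ry": 0,"rz": 0,"jaw": 1},
    {"tx": -100,"ty": 0,"tz": 150,"rx": 0,"ry": 0,"rz": 0,"jaw": 1},
  ],
)

```text
time_s: 18.45
position: [0.4, -0.1976, 0.1666]
tool_rot: [[1.0, 0.003, -0.001], [0.003, -1.0, 0.002], [-0.001, -0.002, -1.0]]
ft_force: [0.0, -0.2, 0.4]
grip_width: 0.0851
```

```bash
python3 - <<'E'
from h import *
for n in ['wrist','scene','top']: snap(n,n+'14')
s=env.observe(); print(s['time_s'],s['position'].round(4),s['ft_force'].round(1),s['qvel'].round(2))
b=cv2.resize(cv2.imread('pics/scene14.png')[160:245,125:225],None,fx=3.8,fy=3.8,interpolation=cv2.INTER_CUBIC)
t=cv2.resize(cv2.imread('pics/top14.png')[125:225,295:385],None,fx=3.2,fy=3.2,interpolation=cv2.INTER_CUBIC)
cv2.imwrite('pics/z16.png',np.hstack([t,b[:320]]))
E
```

```text
18.6 [ 0.4001 -0.1975  0.1662] [-0.1 -0.2  0.4] [-0.13 -0.05  0.08 -0.05  0.08 -0.09]
```

View pics/z16.png

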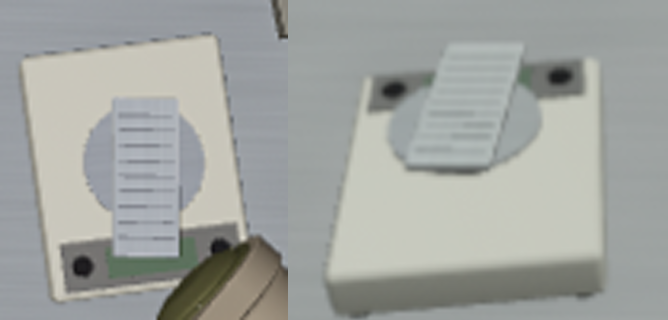

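View pics/wrist14.png

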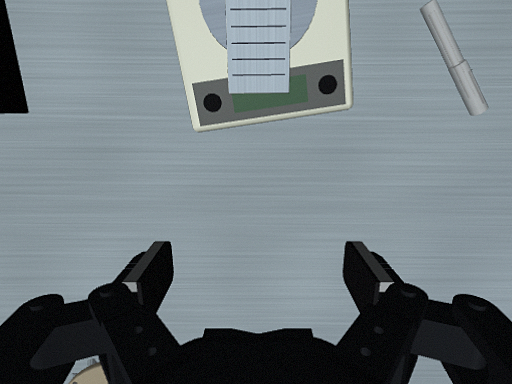

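View pics/scene14.png

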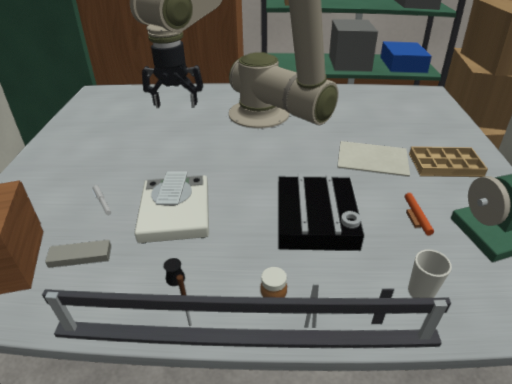

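The plate lies flat on the pan and the bystanders are in place. I'll measure the offset and hand in.

```bash
python3 - <<'E'
from h import *
P=[onz('top14',((u+.5)/3.2-.5+295,(v+.5)/3.2-.5+125),.076) for u,v in [(112,97),(179,97),(180,257),(114,257)]]
c=np.mean(P,0); print(c.round(4),np.linalg.norm(c[:2]-[.5631,-.196]),np.linalg.norm(P[0]-P[3]),np.linalg.norm(P[0]-P[1]))
Q=[onz('scene14',((u+.5)/3.8-.5+125,(v+.5)/3.8-.5+160),.076) for u,v in [(404,165),(492,165),(523,45),(446,45)] for u in [u-288]]
c=np.mean(Q,0); print(c.round(4),np.linalg.norm(Q[0]-Q[3]),np.linalg.norm(Q[0]-Q[1]))
a=cv2.imread('pics/scene0.png').astype(int);b=cv2.imread('pics/scene14.png').astype(int)
for n,(x0,y0,x1,y1) in dict(ring=(340,208,362,230),ebon=(400,190,438,238),pen=(90,182,114,216)).items(): print(n,abs(a-b)[y0:y1,x0:x1].mean().round(1))
s=env.observe(); print(abs(s['qvel']).max())
env.close_job()
E
```

```text
[ 0.5498 -0.1956  0.076 ] 0.01329014827494929 0.13104768454167948 0.05480455564493665
[ 0.5498 -0.1977  0.076 ] 0.1285093018861598 0.05489859429300218
ring 2.8
ebon 3.6
pen 4.1
0.1290297851056289
the job is handed in; nothing more can be done
```

The lapping plate is resting flat on the balance pan, released, and I handed the job in at about 18.6 s of the 56 s allowed. The hand-in gave no verdict.

**What I did:** I pushed the plate from its back end until it overhung the granite edge by about 44 mm, then backed off. I gripped the overhanging end across its width at 80 N, lifted it level and lowered it until the pan took the load (+2.9 N). Then I opened the fingers and moved the arm clear.

**Last checks:**
- **Position:** both the top and scene views put the plate's centre at (0.550, −0.196 to −0.198). That is about 13 mm from the pan's centre, against the 35 mm limit. I left it off-centre on purpose so the fingers would clear the pan's rim.
- **Flatness:** taking the plate's top to be 6 mm above the pan, the corners give a plate of 129–131 × 55 mm, so it is lying flat.
- **Release:** the force readings were back to about zero and the arm was about 10 cm away.
- **Bystanders:** the ring gauge, ebonite blank and pen look unchanged from the first scene picture.

**What failed or disagreed:**
- **First move call:** it was refused on format and used no robot time.
- **First push:** the fingers passed over the plate without touching it, because the real fingertip is about 39 mm above the reported TCP. The cameras suggested 44 mm, and touching the granite gave 39 mm, so I worked from the touch value.
- **Grip opening:** it read 52 mm on the 54 mm plate.

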